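Third hand at the gel-casting stand

ROBOT

A 6-joint arm with a two-finger parallel gripper is mounted at the origin on a cart in front of the work surface, level with it; the furniture and walls round the work are solid. World frame = base frame: x ahead of the robot, y to its left, z up, the work surface at z = 0. Lengths are in m, angles in rad, forces in N, time in s.
With the tool pointing down it reaches from about 0.275 to 0.875 m from the base axis. Payload 12.5 kg.
Tool frame: the origin (TCP) lies at the very end of the fingers, on their centre line; the grasp point (between the pads) lies 19 mm behind it; z points along the fingers, y is the line along which they close (so a half turn about z gives the same grasp; the last joint's range is limited). The gripper opens to 85 mm and grips with 20 to 120 N. Pads are 22 mm wide; open, the fingers measure 114 mm over their backs; the gripper's body (76 mm by 85 mm) begins 54 mm behind the grasp point. The pads swing forward as they close: fully open they stand 13 mm farther back than shut.
Start: joints at [1.028, 0.351, 1.652, -0, 1.139, -0.085], TCP at [0.243, 0.493, 0.231] pointing down, gripper open.
Joint ranges: [-2.75, 2.75], [-0.79, 2.1], [0.01, 2.65], [-1.57, 4.71], [0.07, 3.14], [-2.87, 2.87]. Speed limits (rad/s): [2.22, 2.22, 2.79, 3.14, 3.14, 3.14].

INTERFACE

Orientations are given as a 3x3 rotation matrix whose columns are the frame's x, y, z axes.
In Python, from bench import manip gives the robot as it stands. Calls block until the motion is done:
- manip.move_ptp(position, orientation): joint-space move of the TCP to a pose.
- manip.move_l(position, attitude=None, max_speed=0.15): straight line of the TCP; attitude=None keeps the orientation; max_speed is the mean speed in m/s.
- manip.move_j(angles): joint-space move.
- manip.set_gripper(opening, effort=None): opening from 0.0 (shut) to 1.0 (fully open); effort is the grip in N (None keeps the last); returns when the fingers have stopped.
- manip.dwell(seconds).
- manip.inverse_kinematics(position, orientation): joint angles nearest the present ones, or None.
- manip.grab_frame(name): name is "scene" or "top" or "wrist"; returns (picture, depth): 420x560x3 uint8, red, green, blue; 420x560 float32, m along the optical axis (not along the pixel's ray), 0 where there is no reading.
- manip.get_calibration(name): a dict with "camera_matrix" (3x3 intrinsics, pixels), "R" (3x3) and "t" (3): a world point X has camera coordinates R X + t. Camera axes: x right, y down, z forward; pixel columns grow to the right and rows downward; lengths in m; the calibration is good to about 2 mm. A picture is of the moment at which its call begins: read the wrist's pose just before it. get_calibration takes no time and is no camera call; for the wrist camera it gives the pose at the moment of the call.
A pose or a line that the arm cannot do raises manip.Unreachable and nothing moves.
- manip.sign_off(): hands the job in; it is judged then, once.
Trained networks look in the newest picture that a camera, given by its name, has taken for a name from the list of things; names that differ only in an ending like _2 or _b are one class to them, and where a whole thing is asked for, a point or a joint stands for the part that bears it (a point fixed in the world has none). Each returns a list of dicts, best first, with "confidence" (0 to 1); they miss things now and then, are a little off and sometimes report something else, mostly with a low value. They report only what shows in the picture. A call takes as long as a camera call. They do not tell look-alikes from the thing itself.
- manip.look_for(camera, name): "at" ([x, y, z] in m, in world coordinates, good to about 4 mm: the middle of the surface that is visible of it).
Readings, each from a call of its own:
- manip.current_time(): time.
- manip.current_qpos(): joint angles.
- manip.current_joint_vel(): joint speeds.
- manip.current_joint_torque(): joint torques, N m.
- manip.current_ee_pos(): TCP position.
- manip.current_tcp_rot(): TCP orientation.
- manip.current_force(): force on the tool from outside, world axes, zero at the start.
- manip.current_ft_torque(): the same for the moment, N m.
- manip.current_grip_width(): opening from 0.0 (shut) to 1.0 (fully open).
- manip.current_grip_force(): force on a finger pad.
Only numpy, scipy, OpenCV 4.12 (cv2) and the standard library are available. Lean on these libraries where they do the work, as an engineer would, in place of code of your own. Each camera call takes 0.05 s, during which the arm holds its last target. There are 200 camera calls.

TASK

Take the green gel cassette out of the blue rack, lower it gently into the two upright channels of the empty casting stand so that its glass stands on the black rubber gasket, and press it straight down on the gasket with a steady force of about 12 N, never jamming it down hard, because the glass chips. Keep that push steady for three seconds and finish still gripping and pressing, since a colleague will now close the two end latches; do not touch the stand that is already latched, and leave the timer and the wash bottle where they are.

Things in the scene. Friction and masses are not known exactly. Their poses are not given: they have to be found in the camera images.
- cassette: gel cassette, loose, 0.18-0.27 kg: green plastic frame round two upright glass plates; 124 mm wide (its y; 140 mm over steel pins at the ends, 66 mm up), 16 mm thick (x; two white cams stand 4 mm out of its -x face near the ends), 120 mm high. Origin: centre of its underside, the bottom edge of the glass (100 x 8 mm; the green uprights end 3 mm higher); z up. Either way round fits the stand.
- cassette_grip (a point): middle of the cassette's top bridge, a solid green bar 16 mm thick (x), 26 mm high, 124 mm wide, to be gripped from above across x; the point lies 107 mm above the cassette's origin, 13 mm below its top, and has the cassette's axes.
- plate_rack: blue bench rack, fixed, 130 (x) by 150 mm (y), floor 10 mm thick; origin under its centre on the bench. The cassette stands on the floor in two U channels 30 mm to -x of the centre (tops 60 mm above the bench, 2 mm play all round), its y along the rack's y. Three bare glass plates, fixed, stand 14, 28 and 42 mm to +x of the centre, tops 85 mm above the bench.
- casting_stand: empty casting stand, fixed: grey base 84 (x) by 168 mm (y); origin under its centre on the bench, z up. Two white U channels at y = +-66 mm, tops flared, 80 mm above the bench, take the cassette's uprights (20 mm inside along x, 128 mm along y: 2 mm play all round); seated, its origin is on the stand's z axis, its y along the stand's y. Open steel latches hang outside, out to y = +-107 mm.
- gasket: black rubber gasket strip of the empty stand, 20 (x) by 104 mm (y); origin at the centre of its top face, 38 mm above the bench when unloaded. It yields straight down like a spring, 2.5 N per mm (12 N at 4.8 mm, the cassette's own weight included), and is fully squashed at 10 mm, 25 N.
- clamped_stand: a second casting stand of the same size and origin, fixed, with a cassette already latched in it (top of its green bridge 153 mm above the bench). Not to be touched.
- timer: cream timer, 62 mm across, 48 mm high, loose; origin at the centre of its underside. Leave it alone.
- wash_bottle: white wash bottle with red cap, 76 x 90 mm, 178 mm high, loose; origin at the centre of its underside. Leave it alone.
There are look-alikes about, which are no part of the job. What is shaped like the cassette but pink is not meant.

How it is judged:
On the way, in this order (a step that is already met when the one before it is completed fails the run):
1. the cassette is lifted clear of the rack in the gripper (height (world z) of cassette above 0.06 m and contact force between the fingers and cassette above 2 N and contact force between cassette and plate_rack below 0.1 N), for 0.1 s.
2. the gripped cassette has entered the channels of the empty stand, square and upright (x of cassette in the frame of casting_stand between -0.004 and 0.004 m and y of cassette in the frame of casting_stand between -0.004 and 0.004 m and angle between the y axis of cassette and the y axis of casting_stand, either way round below 0.1 rad and angle between cassette's own z axis and vertical below 0.06 rad and height (world z) of cassette below 0.06 m and contact force between the fingers and cassette above 2 N), for 0.05 s.
3. the gripped cassette is pressed on the gasket with 7 to 18 N for two seconds without a break (x of cassette in the frame of casting_stand between -0.004 and 0.004 m and y of cassette in the frame of casting_stand between -0.004 and 0.004 m and angle between the y axis of cassette and the y axis of casting_stand, either way round below 0.1 rad and angle between cassette's own z axis and vertical below 0.06 rad and contact force between cassette and gasket between 7 and 18 N and contact force between the fingers and cassette above 2 N), for 2 s.
At the end, for the whole second after the job is handed in: The cassette is upright (within 3.4 degrees) and square (within 5.7 degrees) in the channels of the empty stand, within 4 mm of its middle, at rest, its glass pressed on the gasket with 7 to 18 N (own weight included), and the fingers still hold it (all of step 3 and linear speed of cassette below 0.02 m/s); the arm keeps its last pose, push and grip.
It fails at once if the glass is jammed on the gasket with more than 28 N (contact force between cassette and gasket above 28 N).
It fails at once if the stand that is already latched is touched (contact force between any of the arm, the fingers, cassette and clamped_stand above 2 N).
It fails at once if the timer or the wash bottle is shifted by more than 20 mm (distance of any of timer, wash_bottle from where it was at the start of the episode above 0.02 m).
It also fails if it takes over 54 s, if anything falls off the work surface, if the arm or the gripper's body presses on something with over 40 N, if the wrist force passes 120 N, or if a joint passes its speed limit or range.

## Working session

There is one attempt and no reset: what is moved stays moved. The work goes in short steps, each a Python script; the robot and the scene stay as the last script left them, time stands still between calls to the robot, and variables do not carry over. Pictures are saved under pics/ and viewed, at most 10 in all, crops included, and the job is handed in when it is done.

```bash
mkdir -p pics; ls; python3 - <<'E'
from bench import manip as m
import cv2,numpy as np
ims=[]
for c in ["scene","top"]:
    p,d=m.grab_frame(c); np.savez(f"{c}.npz",p=p,d=d,**m.get_calibration(c))
    cv2.imwrite(f"pics/{c}1.png",p[:,:,::-1])
    for n in ["cassette","cassette_grip","plate_rack","casting_stand","gasket","clamped_stand","timer","wash_bottle"]:
        print(c,n,[(np.round(r["at"],3).tolist(),round(r["confidence"],2)) for r in m.look_for(c,n)])
print(m.current_time())
E
```

```text
pics
scene cassette [([0.363, -0.238, 0.062], 0.92), ([0.482, 0.008, 0.081], 0.87)]
scene cassette_grip [([0.366, -0.231, 0.062], 0.94), ([0.479, 0.006, 0.08], 0.88)]
scene plate_rack [([0.479, 0.008, 0.083], 0.71), ([0.504, -0.045, 0.026], 0.69)]
scene casting_stand [([0.513, 0.241, 0.019], 0.69)]
scene gasket [([0.512, 0.24, 0.02], 0.25)]
scene clamped_stand [([0.513, -0.286, 0.063], 0.97)]
scene timer []
scene wash_bottle []
top cassette [([0.485, 0.012, 0.122], 0.79), ([0.364, -0.22, 0.123], 0.68)]
top cassette_grip [([0.484, 0.007, 0.122], 0.71), ([0.363, -0.224, 0.12], 0.7), ([0.512, -0.256, 0.032], 0.61)]
top plate_rack [([0.522, 0.004, 0.01], 0.9)]
top casting_stand [([0.516, 0.267, 0.024], 0.82)]
top gasket [([0.524, 0.266, 0.038], 0.7), ([0.322, 0.287, 0.037], 0.49)]
top clamped_stand []
top timer [([0.328, 0.286, 0.035], 0.54), ([0.517, 0.269, 0.02], 0.16)]
top wash_bottle [([0.374, 0.459, 0.101], 0.63)]
0.9
```

View pics/scene1.png

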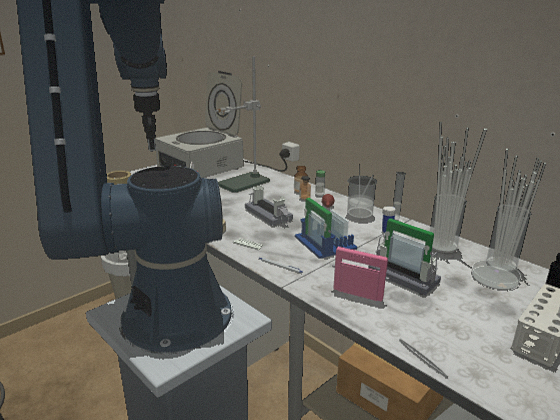

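View pics/top1.png

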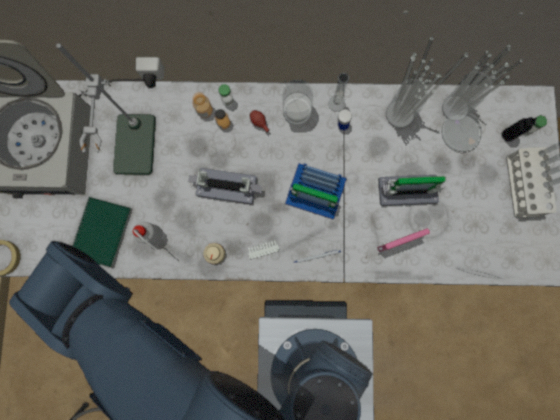

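The scene view shows the green cassette in the blue rack at about (318,220), with the empty stand at (268,207). The pink look-alike is at (360,275), and the latched stand at (410,255). In the top view, the cassette bar is at (315,195), the empty stand at (226,186), the timer at (213,254) and the bottle at (145,235).

```bash
cat > h.py <<'E'
from bench import manip as m
import cv2,numpy as np
def grab(c):
    k=m.get_calibration(c); p,d=m.grab_frame(c); return p,d,k
def cloud(p,d,k):
    K=np.array(k["camera_matrix"]);R=np.array(k["R"]);t=np.array(k["t"])
    v,u=np.indices(d.shape); 
    X=np.stack([(u-K[0,2])/K[0,0]*d,(v-K[1,2])/K[1,1]*d,d],-1)
    W=(X-t)@R; W[d<=0]=np.nan; return W
def rect(W,mask):
    P=W[mask]; c,s,a=cv2.minAreaRect((P[:,:2]*1000).astype(np.float32))
    b=cv2.boxPoints((c,s,a)); e=[b[1]-b[0],b[2]-b[1]]; L=max(e,key=np.linalg.norm)
    yaw=np.arctan2(-L[0],L[1]);yaw=(yaw+np.pi/2)%np.pi-np.pi/2   # yaw of long axis = local y
    return len(P),np.round(c,1),np.round(s,1),round(float(yaw),3),np.round(np.nanpercentile(P[:,2],[2,50,98])*1000,1)
def near(W,x,y,r,z0,z1):
    with np.errstate(invalid='ignore'):
        return (np.hypot(W[...,0]-x,W[...,1]-y)<r)&(W[...,2]>z0)&(W[...,2]<z1)
def hsv(p): return cv2.cvtColor(p,cv2.COLOR_RGB2HSV)
def down(yaw): # tool y along direction perpendicular to cassette y, tool z down
    y=np.array([np.cos(yaw),np.sin(yaw),0]);z=np.array([0,0,-1.]);return np.stack([np.cross(y,z),y,z],1)
E
python3 - <<'E'
from h import *
f=np.load("top.npz");p,d=f["p"],f["d"];W=cloud(p,d,f);H=hsv(p)
print("pxsize",f["camera_matrix"][0,0],np.nanmedian(d))
g=(H[...,0]>50)&(H[...,0]<85)&(H[...,1]>120)
b=(H[...,0]>100)&(H[...,0]<125)&(H[...,1]>120)
print("bar",rect(W,near(W,.485,.01,.09,.11,.15)&g)); print("bar all",rect(W,near(W,.485,.01,.09,.11,.15)))
print("rack",rect(W,near(W,.52,.0,.12,.004,.07)&b))
print("base",rect(W,near(W,.517,.268,.13,.012,.1)))
print("chan",rect(W,near(W,.517,.268,.1,.065,.095)))
print("gasket",rect(W,near(W,.517,.268,.1,.03,.045)&(H[...,2]<50)))
print("timer",rect(W,near(W,.328,.286,.05,.03,.06)),"bottle",rect(W,near(W,.374,.459,.08,.03,.2)))
print("clamped",rect(W,near(W,.51,-.27,.12,.13,.17)))
# wrist camera offset
k=m.get_calibration("wrist");R=np.array(k["R"]);c=-R.T@k["t"]
T=m.current_tcp_rot();print("cam in tool",np.round(T.T@(c-m.current_ee_pos()),3),"axes\n",np.round(T.T@R.T,2),T.round(2))
E
```

```text
pxsize 452.8454715649026 1.3097131
bar (293, array([483.9,  11.2]), array([122.5,  17. ]), -0.308, array([120. , 129.1, 134.5]))
bar all (329, array([484. ,  11.8]), array([123.7,  17.1]), -0.308, array([112.5, 128.6, 134.4]))
rack (970, array([512.8,   1.2]), array([146.4, 125.1]), -0.301, array([ 5.1, 10.9, 63.2]))
base (1784, array([522.3, 265.2]), array([213.1,  85. ]), -0.13, array([17.9, 26. , 80.7]))
chan (153, array([522.6, 265.1]), array([145.6,  37. ]), -0.136, array([67.3, 77.8, 83.4]))
gasket (240, array([522.4, 264.7]), array([105.3,  20.4]), -0.127, array([32.1, 37.3, 42.9]))
timer (301, array([324.6, 290.7]), array([54. , 56.9]), 1.341, array([30.7, 40.2, 50.7])) bottle (498, array([368.9, 452. ]), array([97.5, 58.3]), -0.342, array([ 35.5, 101.3, 173.9]))
clamped (350, array([ 517.2, -264.1]), array([ 17.8, 123.7]), 0.073, array([134.2, 151.9, 157.2]))
cam in tool [ 0.069  0.    -0.143] axes
 [[ 0.   -0.96 -0.27]
 [ 1.    0.   -0.  ]
 [ 0.   -0.27  0.96]] [[-0.9   0.44  0.  ]
 [ 0.44  0.9   0.  ]
 [ 0.    0.   -1.  ]]
```

The measurements agree with the given sizes. Next I'll refine them with the wrist camera, over the stand and then over the cassette.

```bash
python3 - <<'E'
from h import *
for s in (0,np.pi):
    for pos,yaw in (((.522,.265,.28),-.13),((.484,.0115,.28),-.305),((.484,.0115,.1),-.305)):
        q=m.inverse_kinematics(pos,down(yaw+s)); print(s,None if q is None else np.round(q,2))
q=[m.inverse_kinematics((.484,.0115,.28),down(-.305+s)) for s in (0,np.pi)]
s=0 if q[1] is None or (q[0] is not None and abs(q[0][5])<abs(q[1][5])) else np.pi
print("flip",s); open("flip","w").write(str(s))
p0=m.current_ee_pos(); m.move_l([p0[0],p0[1],.33])
ims=[]
for name,pos,yaw in (("st",(.522,.265,.28),-.13),("ca",(.484,.0115,.28),-.305)):
    m.move_ptp(pos,down(yaw+s)); m.dwell(.3)
    p,d,k=grab("wrist"); np.savez("w_"+name,p=p,d=d,**k); ims.append(p); W=cloud(p,d,k);H=hsv(p)
    if name=="st":
        for z0,z1 in((.012,.1),(.065,.095)): print(name,rect(W,near(W,*pos[:2],.12,z0,z1)))
        print("gasket",rect(W,near(W,*pos[:2],.1,.03,.045)&(H[...,2]<50)))
    else:
        g=(H[...,0]>50)&(H[...,0]<85)&(H[...,1]>120)
        for z in(.11,.125): print(name,rect(W,near(W,*pos[:2],.09,z,.15)&g))
cv2.imwrite("pics/w1.png",cv2.resize(np.hstack(ims),(800,300))[:,:,::-1])
print(m.current_time(),m.current_force(),m.current_ee_pos())
E
```

```text
0 [ 0.39  0.37  1.5  -0.    1.27  0.52]
0 [-0.07  0.18  1.75 -0.    1.21  0.23]
0 [-0.07  0.42  1.93 -0.    0.79  0.23]
3.141592653589793 [ 0.39  0.37  1.5  -0.    1.27 -2.62]
3.141592653589793 None
3.141592653589793 None
flip 0
st (12717, array([524.8, 264.3]), array([212.3,  84.1]), -0.133, array([22. , 25.2, 80.8]))
st (1393, array([525. , 264.2]), array([144.9,  37.1]), -0.133, array([67.7, 78.8, 81.9]))
gasket (1879, array([524.3, 260.8]), array([111.1,  20.1]), -0.133, array([35.5, 38.1, 39.7]))
ca (2800, array([487.2,  12. ]), array([122.3,  17. ]), -0.301, array([125.2, 129.8, 131.5]))
ca (2750, array([487. ,  11.8]), array([121.8,  16.9]), -0.297, array([126.5, 129.9, 131.5]))
4.7833 [ 0.41345365  0.41403778 -0.27279357] [0.48411822 0.01198482 0.27990607]
```

View pics/w1.png

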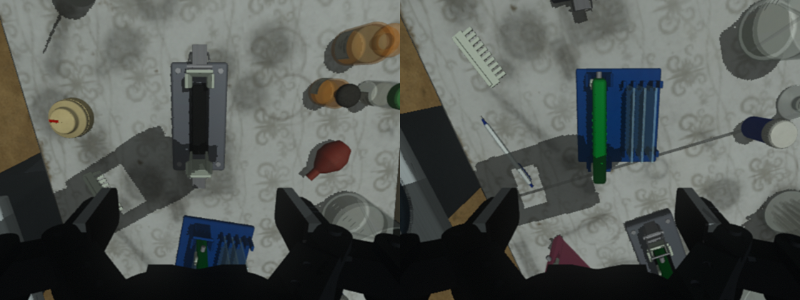

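Both views agree. The cassette bar is at about (600,130) in the right-hand half of the picture and the stand at (200,115) in the left-hand half. The wrist camera reads x about 2.5 mm higher than the top camera, for both objects. Next I'll grip, and check the side forces before lifting.

```bash
python3 - <<'E'
from h import *
R=down(-.302); P=np.array([.4857,.0117,0])
m.set_gripper(.6,40)
m.move_l(P+[0,0,.16],R); f0=m.current_force()
m.move_l(P+[0,0,.098],R,.06); print("desc",(m.current_force()-f0).round(2))
m.set_gripper(0.0,40); m.dwell(.3)
print("grip",m.current_grip_width(),m.current_grip_force(),(m.current_force()-f0).round(2),m.current_ft_torque().round(2),m.current_ee_pos().round(4))
p,d,k=grab("wrist");W=cloud(p,d,k);H=hsv(p)
g=(H[...,0]>50)&(H[...,0]<85)&(H[...,1]>120)
print(rect(W,near(W,*P[:2],.09,.12,.15)&g))
cv2.imwrite("pics/w2.png",p[:,:,::-1]); print(m.current_time(),f0)
E
```

```text
desc [-1.48 -0.33 -0.57]
grip 0.18053286859154932 40.05672633647919 [-1.   -0.77  5.2 ] [-0.02 -0.06 -0.02] [0.486  0.0117 0.0983]
(11859, array([491. ,  28.2]), array([89.6, 17.3]), -0.303, array([126.2, 129.9, 131.3]))
8.1083 [0.93444758 0.6316886  0.33264757]
```

View pics/w2.png

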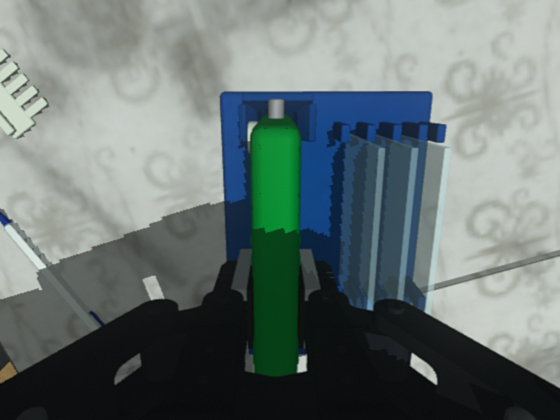

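The grip is good: width 15.3 mm, side force about 1 N, and the bar's end is where it should be relative to the TCP. Next I'll lift and move above the stand, then check alignment.

```bash
python3 - <<'E'
from h import *
m.set_gripper(0.0,70)
p0=m.current_ee_pos(); R=down(-.302)
m.move_l([p0[0],p0[1],.24],R,.08); print("lift",m.current_force().round(2),m.current_grip_width())
S=np.array([.5241,.2645,.24]); Rs=down(-.133)
m.move_l(S,Rs,.15); m.move_l([S[0],S[1],.185],Rs,.08); m.dwell(.4)
print("above",m.current_force().round(2),m.current_ft_torque().round(3),m.current_ee_pos().round(4),m.current_tcp_rot().round(3))
for c in("wrist","top"):
    p,d,k=grab(c);W=cloud(p,d,k);H=hsv(p);g=(H[...,0]>50)&(H[...,0]<85)&(H[...,1]>120)
    L=(W-S)@np.stack([[np.cos(-.133),np.sin(-.133),0],[-np.sin(-.133),np.cos(-.133),0],[0,0,1]],1)+[0,0,S[2]]
    np.savez("a_"+c,p=p,L=L)
    with np.errstate(invalid='ignore'):
        def sh(n,M):
            Q=L[M]*1000
            if len(Q)>5: print(c,n,len(Q),"x",np.percentile(Q[:,0],[1,50,99]).round(1),"y",np.percentile(Q[:,1],[1,50,99]).round(1),"z",np.percentile(Q[:,2],[1,50,99]).round(1))
        near0=np.hypot(L[...,0],L[...,1])<.13
        sh("bar",near0&g&(L[...,2]>.2))
        sh("bar inner strip",near0&g&(L[...,2]>.2)&(L[...,1]>.03)&(L[...,1]<.05))
        sh("chan+y",near0&(L[...,2]>.07)&(L[...,2]<.09)&(L[...,1]>0))
        sh("chan-y",near0&(L[...,2]>.07)&(L[...,2]<.09)&(L[...,1]<0))
        sh("base",near0&(L[...,2]>.015)&(L[...,2]<.03))
    cv2.imwrite(f"pics/a_{c}.png",p[:,:,::-1])
print(m.current_time())
E
```

```text
lift [ 0.25 -0.32 -2.01] 0.17661402278021268
above [-0.94 -0.72 -3.16] [-0.021 -0.001  0.006] [0.5241 0.2645 0.1852] [[ 0.133  0.991  0.   ]
 [ 0.991 -0.133  0.   ]
 [ 0.     0.    -1.   ]]
wrist bar 11894 x [-7.8 -0.1  7.7] y [-25.   23.8  61.6] z [211.1 216.6 218.8]
wrist bar inner strip 3009 x [-7.7 -0.1  7.6] y [30.2 40.3 49.8] z [213.3 216.7 218.3]
wrist chan+y 1008 x [-17.9   6.2  18.9] y [51.7 65.8 72.7] z [71.  79.7 82.4]
wrist base 8385 x [-40.7  21.3  42.1] y [-64.4  18.5  83.4] z [20.8 24.2 26.1]
top chan-y 37 x [-18.2   5.2  16.1] y [-72.2 -68.4 -60.5] z [70.6 78.7 83.9]
top base 109 x [-36.1  25.8  40.7] y [-92.3 -76.2 -46. ] z [15.8 23.2 29.2]
13.4417
```

View pics/a_wrist.png

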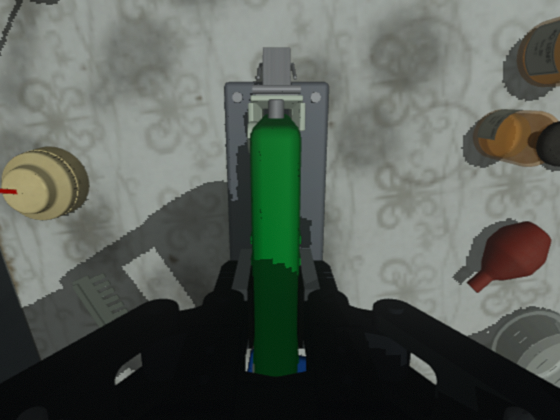

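The bar lines up with the stand to about 0.5 mm, with the bar at (275,200) centred over the base at (277,180). I'll shift +0.4 mm in x, insert, then press down in small steps while reading the force.

```bash
python3 - <<'E'
from h import *
Rs=down(-.133); x,y=np.array([.5241,.2645])+.0004*np.array([np.cos(-.133),np.sin(-.133)])
def F(n=10):
    a=[]
    for _ in range(n): a.append(m.current_force()); m.dwell(.02)
    return np.mean(a,0)
m.move_l([x,y,.18],Rs,.05); m.dwell(.3); h=F(); print("hang",h.round(2))
for z in (.165,.155,.145,.138,.132):
    m.move_l([x,y,z],Rs,.04); f=F(5)-h; print(z,m.current_ee_pos().round(4),f.round(2))
    if f[2]>4 or np.hypot(*f[:2])>10: print("unexpected");break
else:
    while z>.116:
        z-=.001; m.move_l([x,y,z],Rs,.02); f=F(5)-h
        print(round(z,4),m.current_ee_pos()[2].round(4),f.round(2))
        if f[2]>8: break
m.dwell(.3);print((F()-h).round(2),m.current_grip_width(),m.current_time()); np.save("h.npy",np.r_[h,x,y,z])
E
```

```text
hang [-0.17  0.08 -2.01]
0.165 [0.5246 0.2645 0.1651] [-0.36 -0.08  0.04]
0.155 [0.5245 0.2645 0.155 ] [ 0.49 -0.16 -0.  ]
0.145 [0.5246 0.2645 0.145 ] [ 0.12 -0.34  0.06]
0.138 [0.5245 0.2645 0.138 ] [ 0.5   0.03 -0.22]
0.132 [0.5245 0.2645 0.1319] [ 0.06  0.06 -0.24]
0.131 0.131 [-0.17 -0.1  -0.09]
0.13 0.13 [ 0.2  -0.22 -0.14]
0.129 0.129 [-0.29 -0.2  -0.11]
0.128 0.128 [ 0.02 -0.45 -0.51]
0.127 0.127 [ 0.49 -0.31 -0.01]
0.126 0.1261 [ 0.18 -0.26  0.63]
0.125 0.1252 [0.33 0.03 2.4 ]
0.124 0.1242 [ 0.32 -0.18  5.1 ]
0.123 0.1233 [-0.41 -0.63  7.52]
0.122 0.1225 [-0.82 -0.24  9.7 ]
[-0.7  -0.55  9.13] 0.17744706871685909 20.325
```

The contact height (TCP 0.126 m) and stiffness (about 2.4 N/mm) match the gasket. Next I'll trim to 12 N and hold.

```bash
python3 - <<'E'
from h import *
Rs=down(-.133); *h,x,y,z=np.load("h.npy")
def N(n=15):
    a=[]
    for _ in range(n): a.append(m.current_force()[2]); m.dwell(.02)
    return np.mean(a)-h[2]
for _ in range(3):
    n=N(); print(round(z,5),round(n,2))
    if abs(n-12)<.6: break
    z-=np.clip((12-n)/2500,-.001,.0015); m.move_l([x,y,z],Rs,.01); m.dwell(.2)
t=m.current_time()
while m.current_time()-t<3.4: print(round(N(25),2),end=" ")
p,d,k=grab("wrist");cv2.imwrite("pics/end.png",p[:,:,::-1])
W=cloud(p,d,k);H=hsv(p);g=(H[...,0]>50)&(H[...,0]<85)&(H[...,1]>120);print(rect(W,near(W,x,y,.09,.14,.17)&g))
print(m.current_grip_width(),m.current_grip_force(),m.current_ee_pos().round(4),m.current_force().round(2),m.current_time())
E
```

```text
0.122 9.34
0.12093 11.39
0.12069 12.08
12.07 11.96 11.92 12.19 12.12 12.12 11.95 12.13 12.05 (11800, array([525.1, 282. ]), array([89.5, 21.8]), -0.1, array([149.2, 152.9, 154.4]))
0.17036257949824415 69.92668747901917 [0.5248 0.2646 0.1214] [-1.13 -0.31  8.77] 25.7833
```

View pics/end.png

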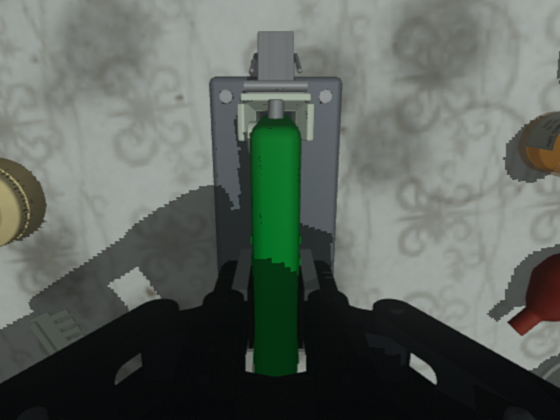

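The bar sits centred in the white channel at (275,120). Its top is at 153 mm, which is the height expected at 4.8 mm of gasket compression, and the force held at 12 N for more than 3 s.

```bash
python3 -c "
from bench import manip as m
print(m.sign_off())"
```

```text
the job is handed in; nothing more can be done
None
```

I handed the job in with the cassette seated in the empty stand, still gripped and pressed on the gasket at about 12 N; that force held steady (11.9–12.2 N) for over three seconds. The sign-off gave no verdict.

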